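# Hold the spring tester at its marker

## Robot

A 6-joint arm with a two-finger parallel gripper is mounted at the origin on a cart in front of the work surface, level with it; the furniture and walls round the work are solid. World frame = base frame: x ahead of the robot, y to its left, z up, the work surface at z = 0. Lengths are in m, angles in rad, forces in N, time in s.
With the tool pointing down it reaches from about 0.3 to 0.775 m from the base axis. Payload 14.6 kg.
Tool frame: the origin (TCP) lies at the centre of the arm's flange, where the gripper is bolted on; the fingertips stand 173 mm ahead of it and the grasp point (between the pads) lies 155 mm ahead of it (manip.tip_reach is the z of the fingertips in the tool frame, in m); z points along the fingers, y is the line along which they close (so a half turn about z gives the same grasp; the last joint's range is limited). The gripper opens to 85 mm and grips with 20 to 120 N. Pads are 22 mm wide; open, the fingers measure 114 mm over their backs; the gripper's body (76 mm by 85 mm) begins 54 mm behind the grasp point. The pads swing forward as they close: fully open they stand 13 mm farther back than shut.
Start: joints at [1.188, 0.3, 1.521, -0, 1.321, -0.067], TCP at [0.171, 0.523, 0.405] pointing down, gripper open.
Joint ranges: [-3.03, 3.03], [-0.79, 2.21], [0.23, 2.52], [-1.04, 4.18], [0, 3.07], [-2.55, 2.55]. Speed limits (rad/s): [2.22, 2.22, 2.57, 3.14, 3.14, 3.14].

## Interface

Orientations are given as a 3x3 rotation matrix whose columns are the frame's x, y, z axes.
In Python, from bench import manip gives the robot as it stands. Calls block until the motion is done:
- manip.move_pose(position, orientation): joint-space move of the TCP to a pose.
- manip.servo_line(position, speed=0.15, frame=None, until_force=None): straight line of the TCP; frame=None keeps the orientation; speed is the mean speed in m/s. With until_force (N) it stops when the force on the tool has changed by that much, and returns True; else False.
- manip.movej(angles): joint-space move.
- manip.set_gripper(opening): opening from 0.0 (shut) to 1.0 (fully open); the grip force is fixed at half the most; returns when the fingers have stopped.
- manip.wait(seconds).
- manip.solve_ik(position, orientation): joint angles nearest the present ones, or None.
- manip.state(): the state.
- manip.read_camera(name): name is "scene" or "top" or "wrist"; returns (picture, depth): 480x640x3 uint8, blue, green, red; 480x640 float32, m along the optical axis (not along the pixel's ray), 0 where there is no reading.
- manip.calibration(name): a dict with "fx", "fy", "cx", "cy" (pixels), "R" (3x3) and "t" (3): a world point X has camera coordinates R X + t; the wrist camera has in their place "T_tool_cam" (4x4, takes a point from camera to tool coordinates, whose origin is the TCP and whose axes are the flange's). Camera axes: x right, y down, z forward; pixel columns grow to the right and rows downward; lengths in m; the calibration is good to about 2 mm. The wrist camera is an equidistant fisheye: a pixel r from the principal point sees the ray r / f radians off the axis. A picture is of the moment at which its call begins: read the wrist's pose just before it. calibration takes no time and is no camera call.
A pose or a line that the arm cannot do raises manip.PlanningError and nothing moves.
- manip.close_job(): hands the job in; it is judged then, once.
Trained networks look in the newest picture that a camera, given by its name, has taken for a name from the list of things; names that differ only in an ending like _2 or _b are one class to them, and where a whole thing is asked for, a point or a joint stands for the part that bears it (a point fixed in the world has none). Each returns a list of dicts, best first, with "confidence" (0 to 1); they miss things now and then, are a little off and sometimes report something else, mostly with a low value. They report only what shows in the picture. A call takes as long as a camera call.
- manip.recognise(camera, target): "bbox" ([left, top, width, height] in pixels, round what is visible of it).
The state is a dict: "t": time; "joints": joint angles; "joint_velocities": joint speeds; "joint_efforts": joint torques, N m; "position": TCP position; "tool_rot": TCP orientation; "force": force on the tool from outside, world axes, zero at the start; "moment": the same for the moment, N m; "gripper_width": opening from 0.0 (shut) to 1.0 (fully open); "finger_force": force on a finger pad.
Only numpy, scipy, OpenCV 4.12 (cv2) and the standard library are available. Lean on these libraries where they do the work, as an engineer would, in place of code of your own. Each camera call takes 0.05 s, during which the arm holds its last target. There are 200 camera calls.

## Task

A drone leg spring is to be checked in the spring tester: unlock it by turning the fluted cap on its tube anticlockwise to its stop, then pull the T-handle out until its pointer stands level with the sliding marker beside it. The spring pulls the handle back, so finish holding it there with the gripper, steady and still level with the marker, while a colleague takes the reading. Leave the marker at its setting and do not disturb the other things on the bench.

Things in the scene. Friction and masses are not known exactly. Their poses are not given: they have to be found in the camera images.
- tester: Spring tester, fixed on the bench: grey base plate 300x150x12 mm with a level aluminium tube 40 mm in diameter, axis 55 mm above the bench. Origin on the bench under the tube axis; x along the axis away from the T-handle (it pulls out to -x, roughly toward the robot), y left, z up. Plate x=-165 to 135, y=-95 to 55 mm; tube x=20 to 132 mm. A shelf overhangs the rear right.
- cap_grip (a point): Centre of the round fluted black cap on top of the tube, at tester x=55, y=0, 96 mm above the bench. The cap is 38 mm in diameter and 26 mm high (83 to 109 mm above the bench; the tube's top is at 75 mm, the 30 mm wide neck between them is free at the sides). It stays on its neck and only turns.
- cap (a joint): Turn of the cap in rad: 0 locked, growing anticlockwise as seen from above, stop at 1.57 (open). It starts at 0 to 0.2, turns against about 0.08 N m of friction and stays where left. A pin under it blocks the rod until it is turned about 1 rad.
- handle_grip (a point): Centre of the T-handle's black cross bar, 55 mm above the bench. Bar 14 mm wide (along tester x), 90 mm long (along tester y), 16 mm high, on a 10 mm steel rod that comes out of the tube. At rest it lies at tester x=-50, y=0: 63 mm clear between it and the tube, 35 mm clear below it to the base plate.
- handle_tip (a point): Tip of the small steel pointer cone on the bar's right end (tester y=-58), on the bar's centre line.
- handle (a joint): How far the T-handle is pulled out of the tube, m: 0 at rest, stop at 0.105, grows along tester -x. A spring always draws it back: 4 N at rest, growing by 1 N per 10 mm; plus 0.6 N friction.
- marker_tip (a point): Tip of the sliding marker's cone, pointing left at the handle's pointer from tester y=-63, 55 mm above the bench. The marker is a dark steel upright (top 62 mm above the bench) on a rail along the base plate's right side, tester y=-73 to -99. It was set beforehand and is held by friction (5 N).
- marker (a joint): Setting of the marker, m, on the same scale as handle: the handle stands level with the marker when both values are equal. 0.05 to 0.085.
- motor_1: Bystander, loose on the bench: small black brushless motor with a bundle of leads, 31x89x33 mm; origin at its underside.
- esc_box: Bystander, loose on the bench: small pale carton, 46x62x26 mm; origin at its underside.
- prop_wrench: Bystander, loose on the bench: flat grey wrench, 16x90x8 mm; origin at its underside.
- cell_checker: Bystander, loose on the bench: black battery checker with a grey window, 68x40x18 mm; origin at its underside.
- screw_box: Bystander, loose on the bench: small pale screw box, 38x55x22 mm; origin at its underside.
- gps_puck: Bystander, loose on the bench: black square puck with a white top, 50x50x14 mm; origin at its underside.

How it is judged:
On the way, in this order (a step that is already met when the one before it is completed fails the run):
1. the cap is turned anticlockwise to its stop (value of joint cap above 1.3 rad), for 0.2 s.
2. the handle is pulled level with the marker (x of handle_tip in the frame of marker_tip between -0.005 and 0.005 m), for 0.3 s.
At the end, for the whole second after the job is handed in: the handle's pointer stands within 5 mm of the marker's tip along the rod and is still (under 5 mm/s), held by the fingers (over 4 N) and by nothing else; the cap is open (over 1.3 rad) (all of step 2 and contact force between the fingers and handle above 4 N and value of joint cap above 1.3 rad and velocity of joint handle between -0.005 and 0.005 m/s and value of joint handle above 0.04 m and contact force between handle and motor_1 below 0.2 N and contact force between handle and esc_box below 0.2 N and contact force between handle and prop_wrench below 0.2 N and contact force between handle and cell_checker below 0.2 N and contact force between handle and screw_box below 0.2 N and contact force between handle and gps_puck below 0.2 N); the arm keeps its last pose, push and grip.
It fails at once if the marker is shifted by more than 6 mm (distance of marker_tip from where it was at the start of the episode above 0.006 m).
It fails at once if a bystander is moved more than 30 mm (distance of any of motor_1, esc_box, prop_wrench, cell_checker, screw_box, gps_puck from where it was at the start of the episode above 0.03 m).
It also fails if it takes over 48 s, if anything falls off the work surface, if the arm or the gripper's body presses on something with over 40 N, if the wrist force passes 120 N, or if a joint passes its speed limit or range.

## Working session

There is one attempt and no reset: what is moved stays moved. The work goes in short steps, each a Python script; the robot and the scene stay as the last script left them, time stands still between calls to the robot, and variables do not carry over. Pictures are saved under pics/ and viewed, at most 10 in all, crops included, and the job is handed in when it is done.

```bash
mkdir -p pics; ls; python3 - <<'E'
from bench import manip
import cv2,numpy as np
for c in("scene","top"):
    p,d=manip.read_camera(c); cv2.imwrite(f"pics/{c}0.png",p); np.save(f"pics/{c}0.npy",d)
    print(c,{k:np.round(v,3).tolist() for k,v in manip.calibration(c).items()})
    for n in("tester","cap_grip","handle_grip","handle_tip","marker_tip"):
        print(n,[(np.round(r["bbox"]).tolist(),round(r["confidence"],2)) for r in manip.recognise(c,n)[:2]])
print(manip.calibration("wrist"),manip.state()["t"],manip.tip_reach)
E
```

```text
bench.py
pics
scene {'fx': 539.606, 'fy': 539.606, 'cx': 322.028, 'cy': 236.724, 'R': [[0.63, -0.777, 0.005], [-0.513, -0.42, -0.749], [0.584, 0.469, -0.663]], 't': [-0.399, 0.328, 0.763]}
tester [([239.0, 217.0, 177.0, 118.0], 0.83)]
cap_grip [([348.0, 215.0, 21.0, 27.0], 0.81)]
handle_grip [([289.0, 237.0, 50.0, 43.0], 0.74)]
handle_tip [([294.0, 243.0, 40.0, 41.0], 0.9)]
marker_tip [([282.0, 296.0, 14.0, 26.0], 0.52)]
top {'fx': 583.247, 'fy': 583.247, 'cx': 324.608, 'cy': 230.329, 'R': [[-0.082, -0.997, 0.002], [-0.974, 0.08, -0.21], [0.209, -0.019, -0.978]], 't': [-0.019, 0.571, 0.863]}
tester [([261.0, 152.0, 149.0, 203.0], 0.97), ([245.0, 182.0, 38.0, 29.0], 0.63)]
cap_grip [([331.0, 179.0, 24.0, 32.0], 0.92)]
handle_grip [([293.0, 226.0, 60.0, 50.0], 0.98)]
handle_tip [([292.0, 226.0, 60.0, 50.0], 0.56)]
marker_tip [([341.0, 320.0, 25.0, 14.0], 0.73)]
{'fx': 371.64829954431775, 'fy': 371.64829954431775, 'cx': 328.39686745202846, 'cy': 234.23782589386877, 'T_tool_cam': array([[ 5.83156250e-04, -9.54389774e-01, -2.98562924e-01,
         7.57667542e-02],
       [ 9.99999581e-01,  3.45723053e-04,  8.48067321e-04,
         9.88762294e-04],
       [-7.06166693e-04, -2.98563294e-01,  9.54389575e-01,
         3.09983495e-02],
       [ 0.00000000e+00,  0.00000000e+00,  0.00000000e+00,
         1.00000000e+00]])} 0.6 0.1734
```

View pics/top0.png

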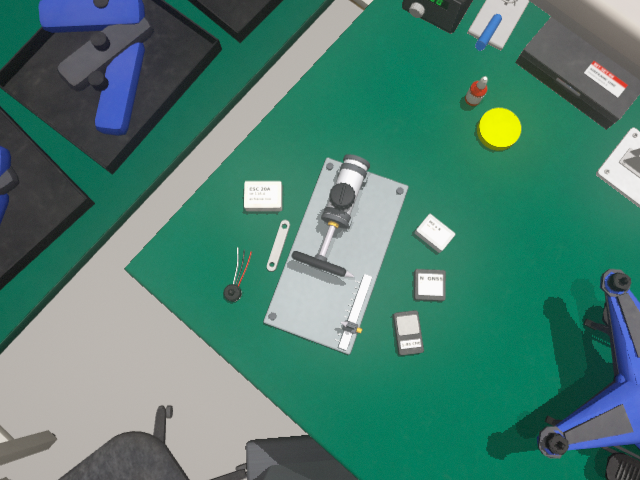

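View pics/scene0.png

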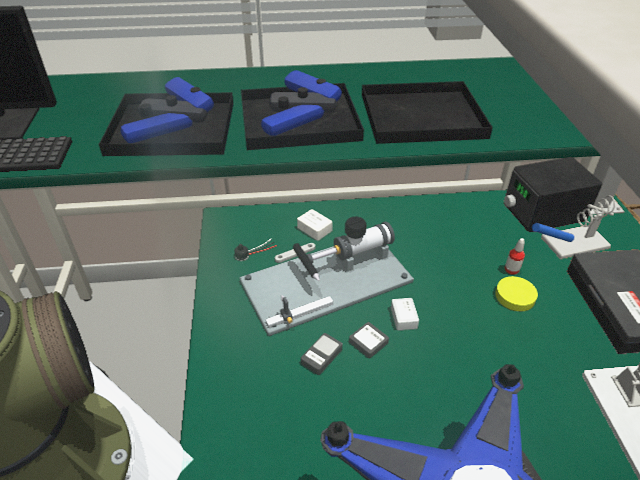

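Top view: cap at (343,194), bar from (293,255) to (347,272), marker at (352,326). The wrench and motor lie left of the plate. The scene view agrees.

```bash
cat > h.py <<'E'
from bench import manip
import cv2,numpy as np
def cloud(c,d):
    k=manip.calibration(c); v,u=np.mgrid[:480,:640]
    P=np.stack([(u-k["cx"])/k["fx"]*d,(v-k["cy"])/k["fy"]*d,d],-1)
    return (P-k["t"])@k["R"]
def ray(c,u,v):
    k=manip.calibration(c); r=np.array([(u-k["cx"])/k["fx"],(v-k["cy"])/k["fy"],1])@k["R"]
    return -k["R"].T@k["t"],r/np.linalg.norm(r)
def tri(rs):
    A=sum(np.eye(3)-np.outer(r,r) for o,r in rs); b=sum((np.eye(3)-np.outer(r,r))@o for o,r in rs)
    return np.linalg.solve(A,b)
E
python3 - <<'E'
from h import *
np.set_printoptions(precision=4,suppress=True)
d=np.load("pics/top0.npy"); P=cloud("top",d)
m=np.zeros((480,640),bool); m[150:358,258:412]=1; m&=d>0
z=P[...,2]
print("bench z",np.median(z[300:340,460:500]))
pl=m&(z>.006)&(z<.02)
n,l=cv2.connectedComponents(pl.astype(np.uint8)); 
big=1+np.argmax([(l==i).sum() for i in range(1,n)])
r=cv2.minAreaRect(P[l==big][:,:2].astype(np.float32)*1000); print("plate",r,cv2.boxPoints(r))
for nm,lo,hi,box in(("cap",.1,.12,(326,175,362,215)),("bar",.05,.075,(288,244,352,282)),("marker",.05,.075,(338,310,370,340))):
    b=np.zeros_like(m); b[box[1]:box[3],box[0]:box[2]]=1
    Q=P[b&(z>lo)&(z<hi)]; print(nm,len(Q),Q.mean(0),np.ptp(Q,0)); 
    if nm=="bar": print(cv2.minAreaRect(Q[:,:2].astype(np.float32)*1000))
    if nm=="cap": print(cv2.minEnclosingCircle(Q[:,:2].astype(np.float32)*1000))
c=lambda b:(b[0]+b[2]/2,b[1]+b[3]/2)
print("tri cap",tri([ray("scene",*c((348,215,21,27))),ray("top",*c((331,179,24,32)))]))
print("tri bar",tri([ray("scene",*c((289,237,50,43))),ray("top",*c((293,226,60,50)))]))
# who surrounds: heights>0.2 near
Q=P[(z>.2)&(d>0)]; print("tall",len(Q), Q.min(0) if len(Q) else 0,Q.max(0) if len(Q) else 0)
ds=np.load("pics/scene0.npy");S=cloud("scene",ds)
Q=S[:110,470:][(ds[:110,470:]>0)]; Q=Q[(Q[:,2]>.15)]; print(len(Q),np.percentile(Q,[2,50,98],axis=0) if len(Q) else 0)
E
```

```text
bench z -0.0002886286846405144
plate ((539.8501586914062, -84.33641052246094), (150.19239807128906, 300.2266845703125), 65.14581298828125) [[ 372.0765  -89.383 ]
 [ 644.4963 -215.5714]
 [ 707.6238  -79.2898]
 [ 435.204    46.8986]]
cap 504 [ 0.6102 -0.0953  0.1081] [0.04   0.0394 0.0133]
((611.5081787109375, -95.58749389648438), 20.28810691833496)
bar 681 [ 0.5177 -0.0551  0.0609] [0.0542 0.0903 0.0175]
((526.1943359375, -62.079017639160156), (98.83821868896484, 41.25870895385742), 65.26315307617188)
marker 59 [ 0.4173 -0.0891  0.0592] [0.0108 0.0207 0.0143]
tri cap [ 0.6156 -0.0994  0.0925]
tri bar [ 0.5359 -0.0601  0.0506]
tall 4498 [ 0.5885 -0.3665  0.4511] [ 0.6983 -0.2627  0.548 ]
14103 [[ 0.4578 -0.4677  0.455 ]
 [ 0.5831 -0.3883  0.5418]
 [ 0.7904 -0.1842  0.5466]]
```

```bash
cat >> h.py <<'E'
X=np.array([644.4963-372.0765,-215.5714+89.383]);X/=np.linalg.norm(X);Y=np.array([-X[1],X[0]])
O=np.array([.53985,-.08434])+.015*X+.020*Y
def W(x,y,z): return np.r_[O+x*X+y*Y,z]
def T(p): d=np.asarray(p)[...,:2]-O; return np.stack([d@X,d@Y,np.asarray(p)[...,2]],-1)
A0=np.arctan2(X[1],X[0])
def R(yaw):  # tool down, tool y axis at angle yaw from tester x
    a=A0+yaw; y=np.array([np.cos(a),np.sin(a),0]); z=np.array([0,0,-1.]); return np.stack([np.cross(y,z),y,z],1)
E
python3 - <<'E'
from h import *
np.set_printoptions(precision=3,suppress=True)
for c in("scene","top"):
    d=np.load(f"pics/{c}0.npy");P=cloud(c,d); Q=P[(d>0)&(P[...,2]>.2)&(P[...,0]>.25)&(P[...,0]<1.1)&(abs(P[...,1])<.8)]
    for zc in np.arange(.2,.7,.05):
        q=Q[(Q[:,2]>zc)&(Q[:,2]<zc+.05)]
        if len(q)>20: print(c,round(zc,2),len(q),"world",cv2.boxPoints(cv2.minAreaRect(q[:,:2].astype(np.float32))).tolist())
for nm,p in(("cap",W(.055,0,.257)),("handle0",W(-.05,.025,.21)),("handleend",W(-.125,.025,.21))):
  for k in range(-12,13):
    yaw=k*np.pi/12; q=manip.solve_ik(p,R(yaw))
    print(nm,p if k==-12 else "",k*15,q if q is None else np.asarray(q))
E
```

```text
scene 0.2 2563 world [[0.3909279406070709, 0.6869922280311584], [1.0996612310409546, 0.5644163489341736], [1.1327873468399048, 0.7559508681297302], [0.42405402660369873, 0.8785267472267151]]
scene 0.25 1013 world [[0.4136561155319214, 0.6752102375030518], [1.0151307582855225, 0.6619523763656616], [1.0180981159210205, 0.796573281288147], [0.41662347316741943, 0.8098311424255371]]
scene 0.3 753 world [[0.4172190725803375, 0.6945134401321411], [0.4781246483325958, 0.6676394939422607], [0.4895128905773163, 0.6934491395950317], [0.428607314825058, 0.7203230857849121]]
scene 0.35 261 world [[0.4361836016178131, 0.7041044235229492], [0.47022560238838196, 0.6704379320144653], [0.4901241362094879, 0.6905584335327148], [0.45608213543891907, 0.7242249250411987]]
scene 0.45 5645 world [[0.4645434617996216, -0.5058538317680359], [0.46779167652130127, -0.5091087818145752], [0.8506669998168945, -0.12702244520187378], [0.8474187850952148, -0.12376749515533447]]
scene 0.5 11820 world [[0.4227302074432373, -0.49267250299453735], [0.5210645198822021, -0.5926401615142822], [0.7878191471099854, -0.330243
[... 3358 characters left out ...]
4  0.379  1.939 -0.     0.824  0.36 ]
handleend  15 [-0.074  0.379  1.939 -0.     0.824  0.098]
handleend  30 [-0.074  0.379  1.939 -0.     0.824 -0.164]
handleend  45 [-0.074  0.379  1.939 -0.     0.824 -0.426]
handleend  60 [-0.074  0.379  1.939 -0.     0.824 -0.687]
handleend  75 [-0.074  0.379  1.939 -0.     0.824 -0.949]
handleend  90 [-0.074  0.379  1.939 -0.     0.824 -1.211]
handleend  105 [-0.074  0.379  1.939 -0.     0.824 -1.473]
handleend  120 [-0.074  0.379  1.939 -0.     0.824 -1.734]
handleend  135 [-0.074  0.379  1.939 -0.     0.824 -1.996]
handleend  150 [-0.074  0.379  1.939 -0.     0.824 -2.258]
handleend  165 [-0.074  0.379  1.939 -0.     0.824 -2.52 ]
handleend  180 None
```

```bash
cat >> h.py <<'E'
def wray(u,v,s):
    k=manip.calibration("wrist"); M=k["T_tool_cam"]; p=np.array([u-k["cx"],v-k["cy"]]); r=np.hypot(*p); th=r/k["fx"]
    c=np.r_[p/max(r,1e-9)*np.sin(th),np.cos(th)]; Rt=np.array(s["tool_rot"])
    return np.array(s["position"])+Rt@M[:3,3],Rt@M[:3,:3]@c
def wpix(Pw,s):
    k=manip.calibration("wrist"); M=k["T_tool_cam"]; Rt=np.array(s["tool_rot"])
    c=M[:3,:3].T@(Rt.T@(np.asarray(Pw)-s["position"])-M[:3,3]); h=np.hypot(c[0],c[1])
    return np.array([k["cx"],k["cy"]])+k["fx"]*np.arctan2(h,c[2])*c[:2]/h
E
python3 - <<'E'
from h import *
import pickle
L=[]
for i,x in enumerate((-.06,-.12)):
    p=W(x,-.085,.30)
    manip.move_pose(p,R(0)) if i==0 else manip.servo_line(p)
    s=manip.state(); im,d=manip.read_camera("wrist"); cv2.imwrite(f"pics/w{i}.png",im); L.append((s,d))
    print(s["t"],np.round(s["position"]-p,4))
    for n in("handle_tip","marker_tip","cap_grip"):
        print(n,[(np.round(r["bbox"]).tolist(),round(r["confidence"],2)) for r in manip.recognise("wrist",n)[:2]])
    for n,q in(("ptr",W(-.05,-.058,.055)),("mk",W(-.124,-.063,.055)),("cap",W(.055,0,.109))): print(n,wpix(q,s).round(1))
pickle.dump(L,open("w.pkl","wb"))
a,b=(cv2.imread(f"pics/w{i}.png") for i in(0,1)); print(a.shape)
cv2.imwrite("pics/wab.png",np.vstack([a[100:400],b[100:400]]))
E
```

```text
3.1583 [0.0002 0.0005 0.0001]
handle_tip []
marker_tip [([220.0, 210.0, 30.0, 43.0], 0.7)]
cap_grip [([509.0, 80.0, 80.0, 78.0], 0.91)]
ptr [344.5 208.7]
mk [223.1 217.1]
cap [563.4 123.2]
3.9083 [ 0.0005 -0.0001  0.0004]
handle_tip [([434.0, 37.0, 112.0, 168.0], 0.97), ([593.0, 100.0, 47.0, 63.0], 0.68)]
marker_tip [([312.0, 210.0, 22.0, 42.0], 0.85)]
cap_grip [([592.0, 98.0, 48.0, 69.0], 0.62), ([262.0, 33.0, 378.0, 219.0], 0.55)]
ptr [440.8 208.7]
mk [319.5 215.9]
cap [639.8 136. ]
(480, 640, 3)
```

View pics/wab.png

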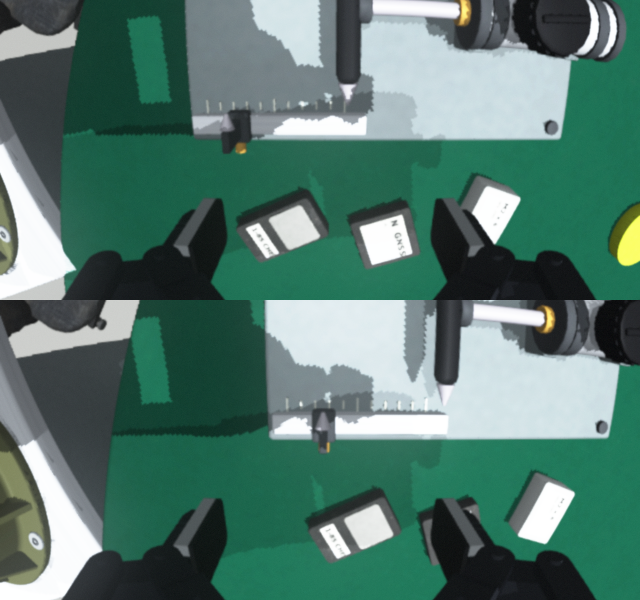

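Pointer tip is near (348,200) in the first view and (445,205) in the second. The marker is near (238,210) and (323,210). I'll zoom in to get the tips more precisely.

```bash
python3 - <<'E'
import cv2,numpy as np
a,b=(cv2.imread(f"pics/w{i}.png") for i in(0,1))
f=lambda m,x:cv2.resize(m[185:260,x:x+75],None,fx=4,fy=4,interpolation=cv2.INTER_CUBIC)
cv2.imwrite("pics/z.png",np.vstack([np.hstack([f(a,200),f(a,310)]),np.hstack([f(b,285),f(b,410)])]))
E
```

```text
(no output)
```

View pics/z.png

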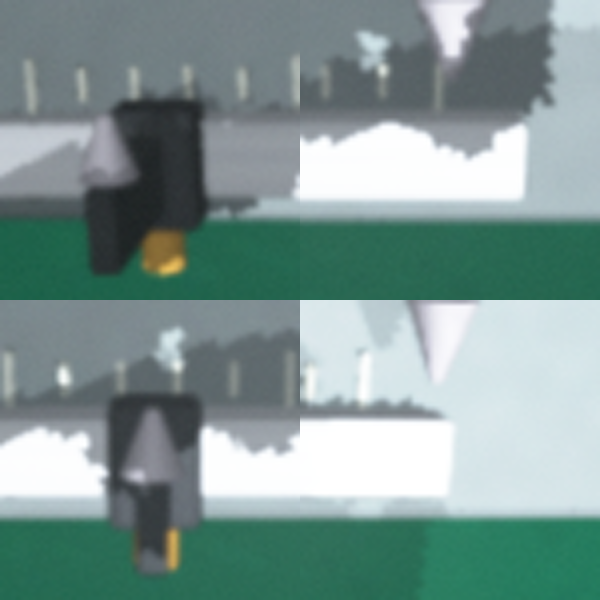

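Zoomed tips: marker at (225.8,213.2) and (323,211.3), pointer at (347.5,203.5) and (444.3,206). Next I triangulate them, then turn the cap.

```bash
python3 - <<'E'
from h import *
import pickle
np.set_printoptions(precision=4,suppress=True)
L=pickle.load(open("w.pkl","rb"))
for n,a,b in(("mk",(225.8,213.2),(323,211.3)),("ptr",(347.5,203.5),(444.3,206))):
    print(n,T(tri([wray(*a,L[0][0]),wray(*b,L[1][0])])))
    for px,(s,_) in zip((a,b),L):
        o,r=wray(*px,s); print("  at z=.055",T(o+r*(.055-o[2])/r[2]))
# go above the cap
y0=-.85
manip.move_pose(W(.055,0,.32),R(y0))
s=manip.state(); print("t",s["t"],"f",s["force"])
print(manip.servo_line(W(.055,0,.257),speed=.1,until_force=8))
s=manip.state(); print("t",s["t"],T(s["position"]),s["force"])
manip.set_gripper(0.0)
s=manip.state(); print("t",s["t"],s["gripper_width"],s["finger_force"],s["force"],s["moment"])
E
```

```text
mk [-0.1219 -0.0602  0.0555]
  at z=.055 [-0.1221 -0.0606  0.055 ]
  at z=.055 [-0.1219 -0.0602  0.055 ]
ptr [-0.0484 -0.0553  0.0564]
  at z=.055 [-0.0483 -0.0548  0.055 ]
  at z=.055 [-0.0479 -0.0563  0.055 ]
t 5.0167 f [-0.2911  0.9876  0.1848]
False
t 5.8 [0.0551 0.     0.2576] [ 0.0156 -0.3807  0.1635]
t 6.3167 0.42147377030002353 59.737350940704346 [-3.8054  1.6061  6.3841] [ 0.4157  0.5379 -0.076 ]
```

```bash
python3 - <<'E'
from h import *
np.set_printoptions(precision=3,suppress=True)
q0=np.array(manip.state()["joints"])
for a in (.3,.7,1.1,1.3,1.4,1.48,1.56):
    q=q0.copy(); q[5]-=a; manip.movej(q); s=manip.state()
    print(a,round(s["t"],2),s["joints"][5]-q0[5],np.array(s["moment"]),np.array(s["force"]),s["gripper_width"])
    if abs(s["moment"][2])>.6: break
im,d=manip.read_camera("wrist"); cv2.imwrite("pics/cap.png",im)
E
```

```text
0.3 6.71 -0.29579898226269674 [-0.693 -0.292  0.134] [ 2.285 -3.849 -2.22 ] 0.423819333279093
0.7 7.17 -0.6965761369060255 [-1.191 -0.992  0.042] [ 6.674 -7.965 -3.702] 0.42759223761351023
1.1 7.64 -1.0965853476433183 [-1.518 -1.843  0.045] [10.969 -9.097 -7.255] 0.42111906428289947
1.3 7.95 -1.2969764787500986 [-1.552 -2.301  0.006] [ 13.884 -10.267  -8.637] 0.42761541861886954
1.4 8.2 -1.3969467204824744 [-1.511 -2.507  0.036] [15.733 -9.218 -9.519] 0.4268703317434079
1.48 8.45 -1.4761923195206124 [-1.483 -2.646 -0.433] [ 17.142  -9.341 -10.16 ] 0.4248491954783523
1.56 8.7 -1.5567539479044128 [-0.718 -2.607  0.066] [15.329 -6.261 -7.276] 0.42292917539957237
```

```bash
python3 - <<'E'
from h import *
np.set_printoptions(precision=3,suppress=True)
manip.set_gripper(1.0)
manip.servo_line(W(.055,0,.32),speed=.15)
print("t",manip.state()["t"],manip.state()["force"])
manip.move_pose(W(-.049,.025,.29),R(0))
s=manip.state(); im,d=manip.read_camera("wrist"); cv2.imwrite("pics/w2.png",im)
print(s["t"],"cap at",wpix(W(.055,0,.109),s),"bar",wpix(W(-.05,0,.063),s))
E
```

```text
t 9.8583 [ 0.931  0.815 -1.118]
10.6417 cap at [523.152 335.102] bar [325.338 300.801]
```

View pics/w2.png

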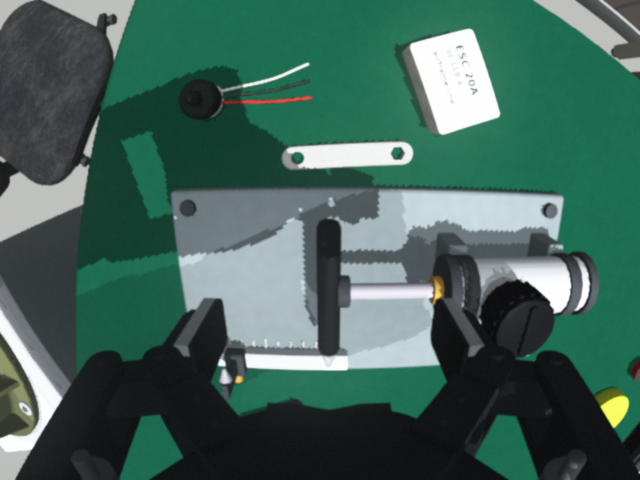

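The bar spans (328,222) to (328,352). The cap's groove near (525,318) needs a closer look.

```bash
python3 - <<'E'
import cv2,numpy as np
f=lambda n,x,y:cv2.convertScaleAbs(cv2.resize(cv2.imread(n)[y:y+100,x:x+100],None,fx=4,fy=4,interpolation=cv2.INTER_CUBIC),alpha=2.5,beta=10)
cv2.imwrite("pics/z2.png",np.hstack([f("pics/w0.png",510,70),f("pics/w2.png",470,270)]))
E
```

```text
(no output)
```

View pics/z2.png

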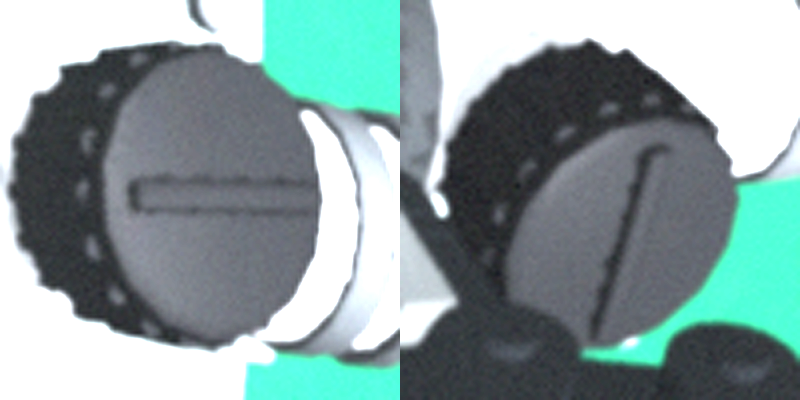

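```bash
python3 - <<'E'
from h import *
import pickle
def at(px,s):
    o,r=wray(*px,s); return T(o+r*(.109-o[2])/r[2])
s=manip.state()
for a,b,S in(((531,307.5),(519,352.5),s),((510+135/4,70+195/4),(510+315/4,70+198/4),pickle.load(open("w.pkl","rb"))[0][0])):
    A,B=at(a,S),at(b,S); print(A,B,np.degrees(np.arctan2(*(A-B)[[1,0]])))
E
```

```text
[0.05588181 0.01650116 0.109     ] [ 0.05580989 -0.01156993  0.109     ] 89.8532042261553
[0.04279294 0.000771   0.109     ] [0.07188156 0.00400611 0.109     ] -173.6539020845538
```

The cap went from about 6° to 90°, so it is at its stop. Next I grasp the handle and pull.

```bash
python3 - <<'E'
from h import *
np.set_printoptions(precision=4,suppress=True)
print(manip.servo_line(W(-.049,.025,.211),speed=.1,until_force=8))
manip.set_gripper(0.0)
s=manip.state(); print("t",s["t"],T(s["position"]),s["gripper_width"],s["finger_force"],s["force"],s["moment"])
p=W(-.049-.0737,.025,.211)
print(manip.servo_line(p,speed=.05)); manip.wait(.5)
s=manip.state(); print("t",s["t"],T(s["position"]),s["gripper_width"],s["finger_force"],s["force"],s["moment"])
for c in("wrist","scene","top"):
    im,d=manip.read_camera(c); cv2.imwrite(f"pics/{c}3.png",im)
a,b,c=(cv2.imread(f"pics/{c}3.png") for c in("wrist","scene","top"))
z=lambda m,x,y,w,h:cv2.resize(m[y:y+h,x:x+w],(400,300),interpolation=cv2.INTER_CUBIC)
cv2.imwrite("pics/z3.png",np.vstack([np.hstack([z(a,0,0,640,480),z(a,240,280,160,120)]),np.hstack([z(b,240,250,120,90),z(c,280,260,120,90)])]))
E
```

```text
False
t 12.2833 [-0.0489  0.025   0.2112] 0.15246872429281896 59.08198356628418 [-0.8973 -0.4594  3.0933] [-0.0732  0.0802  0.0609]
False
t 14.4083 [-0.122   0.0249  0.2113] 0.15372691541330502 58.47134828567505 [ 9.1947 -5.9317 -3.4366] [-0.8726 -1.4127  0.0774]
```

View pics/z3.png

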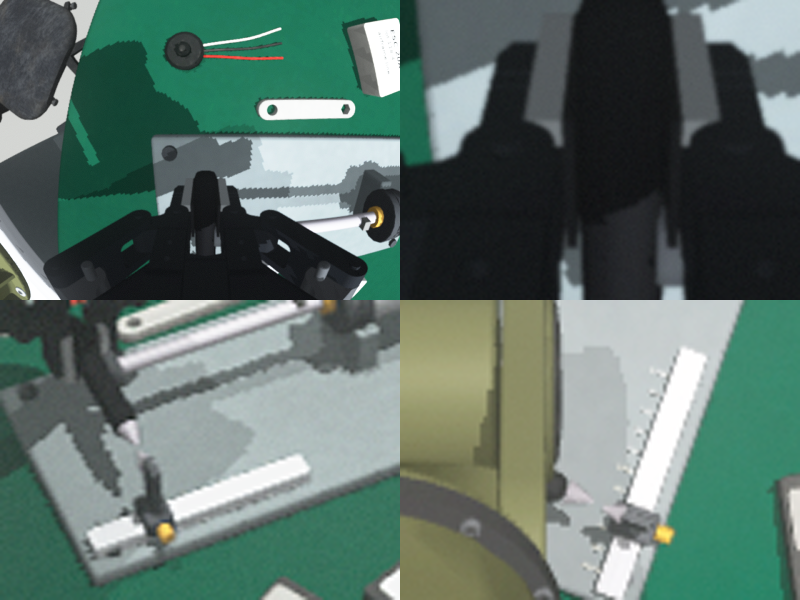

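Both tips show in the scene and top crops and face each other. I'll check the offset numerically.

```bash
python3 - <<'E'
from h import *
def at(c,px):
    o,r=ray(c,*px); return T(o+r*(.055-o[2])/r[2])
g=lambda x,y,ox,oy:(ox+x*.3,oy+y*.3)
print("top ptr",at("top",g(192,200,280,260)),"mk",at("top",g(206,205,280,260)))
print("scene ptr",at("scene",g(140,150,240,250)),"mk",at("scene",g(147,161,240,250)))
c=cv2.imread("pics/top3.png")[300:340,320:370];b=cv2.imread("pics/scene3.png")[280:320,260:310]
cv2.imwrite("pics/z4.png",np.hstack([cv2.resize(m,None,fx=8,fy=8,interpolation=cv2.INTER_CUBIC) for m in(b,c)]))
E
```

```text
top ptr [-0.12252126 -0.05848572  0.055     ] mk [-0.12244341 -0.0653408   0.055     ]
scene ptr [-0.12086079 -0.0621225   0.055     ] mk [-0.1205874  -0.07077545  0.055     ]
```

View pics/z4.png

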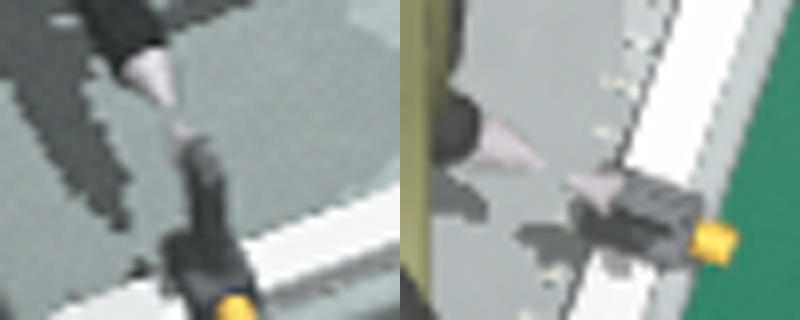

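The pointer and marker are level to about 1 mm in both views, so I'm handing in.

```bash
python3 - <<'E'
from bench import manip
s=manip.state(); print(s["t"],s["finger_force"],max(map(abs,s["joint_velocities"])))
print(manip.close_job())
E
```

```text
14.5583 58.47104787826538 0.0017538981195997097
the job is handed in; nothing more can be done
None
```

The job is handed in at about 14.6 s: the cap is open at its stop and the gripper holds the T-handle, steady and level with the marker to about 1 mm by camera; the judge's result was not shown.

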